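# Select third gear on a gearshift cover

### The job

The gearshift cover bolted to the plate on the bench is standing in neutral, with its lever over on the left. Put it into third for the check: push the black knob across to the right as far as it goes, then push it forward, away from you, until the lever is fully home in the right-hand forward slot of the H gate, and leave it there with your hand off. Only push, with the fingertips or the outside of the fingers: never take the lever or knob between the fingers, do not enter any other gear on the way, and leave the oil bottle and the tools beside it where they are.

Things in the scene. Friction and masses are not known exactly. Their poses are not given: they have to be found in the camera images.
- shift_unit: Gearshift cover, fixed: a 200 x 170 x 12 mm steel plate on the bench carrying a grey casting, 120 x 100 mm (foot 150 x 124 mm, 22 mm high), with a bright gate plate on top. Origin: centre of the plate's underside, on the bench. x: forward (away from the robot, turned by up to 0.35 rad), y: left, z: up.
- gate (a point): Centre of the H on the gate plate's upper face (112 x 92 mm, 105 mm above the bench), axes as the unit's. Channels 16 mm wide: a neutral one crossways, two fore-and-aft ones 17 mm left and right of the middle, with round ends centred 18 mm forward and rearward. Slots marked with 1 to 4 punched dots: 1 left forward, 2 left rear, 3 right forward, 4 right rear.
- select (a joint): Crossways lean of the lever (rad) about a pivot on the unit's z axis, 52 mm above the bench: 0 upright, positive to the right (unit -y), -0.35 to 0.35 from end to end of the neutral channel. The gate plate really holds the 12 mm stem: slot 3 is entered at 0.30 to 0.35. Dry friction, no spring: 2 to 3 N at the knob; stays where it is left.
- shift (a joint): Fore-and-aft lean of the lever (rad) about the same pivot: 0 neutral (play 0.05 either way), positive forward (unit +x), about 0.35 at the end of a slot. Dry friction, 2 to 3 N at the knob; stays where it is left. The lever's direction in the unit frame is (sin shift, -sin select cos shift, cos select cos shift).
- knob (a point): Centre of the black ball knob, 40 mm in diameter, on the lever (12 mm stem) 125 mm from the pivot; its z axis runs up along the lever; 177 mm above the bench when upright, about 163 mm at the end of a slot. Between gate plate and knob about 45 mm of bare stem show.
- rail_34 (a joint): Travel (m) of the left one of two 10 mm round selector rails sticking out of the casting's front, low down: 0 in neutral, positive toward the robot. The lever's lower end moves it, to about 0.0075 with the lever fully in slot 3. Not pushed directly.
- rail_12 (a joint): Travel (m) of the right-hand rail, moved by slots 1 and 2 only; stays near 0 in this job.
- oil_bottle: Oil bottle standing on the bench at the left of the unit, 48 mm across and 134 mm tall, loose. Origin: centre of its underside. Bystander.
- wrench: Combination wrench 154 x 22 x 7 mm lying on the bench at the left of the unit, loose. Origin: centre of its underside. Bystander.
- hex_key: Black hex key 95 x 35 x 8 mm lying on the bench at the right of the unit, loose. Origin: centre of its underside. Bystander.
- big_nut: Steel hex nut 34 mm across and 16 mm high lying on the bench at the right of the unit, loose. Origin: centre of its underside. Bystander.

How it is judged:
By the outcome, as a careful person would: the job done as asked, in the order asked, and still so for the second after the job is handed in, with the robot touching nothing.
It also fails if it takes over 40 s, if anything falls off the work surface, if the arm or the gripper's body presses on something with over 40 N, if the wrist force passes 120 N, or if a joint passes its speed limit or range.

### The arm

A 6-joint arm with a two-finger parallel gripper is mounted at the origin on a cart in front of the work surface, level with it; the furniture and walls round the work are solid. World frame = base frame: x ahead of the robot, y to its left, z up, the work surface at z = 0. Lengths are in m, angles in rad, forces in N, time in s.
With the tool pointing down it reaches from about 0.4 to 0.825 m from the base axis. Payload 7 kg.
Tool frame: the origin (TCP) lies at the very end of the fingers, on their centre line; the grasp point (between the pads) lies 19 mm behind it; z points along the fingers, y is the direction in which the jaws open and shut (so a half turn about z gives the same grasp; the last joint's range is limited). The gripper opens to 88 mm and grips with 3 to 60 N. Pads are 19 mm wide; open, the fingers measure 130 mm over their backs; the gripper's body (78 mm by 193 mm) begins 47 mm behind the grasp point.
Start: joints at [-0.895, 0.359, 0.012, 0, -1.224, -0.288], TCP at [0.255, -0.625, 0.227] pointing down, gripper open.
Joint ranges: [-3.07, 3.07], [-1.43, 2.12], [-1.02, 1.25], [-3.03, 1.67], [-3.05, -0], [-3.03, 3.03]. Speed limits (rad/s): [2.39, 2.39, 3.01, 3.14, 3.14, 3.14].

### API

Orientations are given as [roll, pitch, yaw] about the fixed x, y, z axes, in that order (R = Rz(yaw) Ry(pitch) Rx(roll)).
In Python, from station import arm gives the robot as it stands.
- The arm moves only by the shell command python3 -m inch 'ROWS' [FORCE]. ROWS is text: rows parted by semicolons, each of 7 numbers parted by spaces: the closure, from 0 (fully open) to 1 (shut), then the shift along the tool's x, y, z each as a share of 300 mm, from -1 to 1, then the turn, a rotation vector about the tool's x, y, z each as a share of 60 degrees, from -1 to 1. In form: grip tx ty tz rx ry rz; .... A call has 1 to 12 rows; each row is the pose to reach, as a shift and turn from the pose commanded when the call began, along the tool's axes at that moment; what a row does not reach only later rows make up. A row lasts 1/10 s, in which the tool goes at most 50 mm and 8.59 degrees, less where a joint would pass 70% of its speed; a pose out of reach is approached as far as the arm can. A call with a number of a shift or a turn outside -1 to 1 is refused whole. A call with a gripper value outside its range is refused whole. The fingers move at their own pace and stop on an object; FORCE is the grip in N (left out, the last holds). Time passes only in rows, so rows that repeat a pose let the fingers close. It gives the time, the measured TCP pose, the force and the opening at its end, in the units of the state.
- arm.get_state(): the state, without advancing time (a new reading comes with each control period).
- arm.grab_frame(name): name is "scene" or "top" or "wrist"; returns a dict with "img" (480x640x3 uint8, red, green, blue), "range_z" (480x640 float32, m along the optical axis (not along the pixel's ray), 0 where there is no reading), "fx", "fy", "cx", "cy" (pixels), "extrinsics" (4x4, takes a point from world to camera coordinates); the wrist camera has in their place "tool_from_camera" (4x4, takes a point from camera to tool coordinates, whose origin is the TCP and whose axes are the flange's). Camera axes: x right, y up, looking along -z (the intrinsics and any distortion apply to the point x, -y, -z); pixel columns grow to the right and rows downward; lengths in m; the calibration is good to about 2 mm. A picture is of the moment at which its call begins: read the wrist's pose just before it.
- arm.job_done(): hands the job in, once; it reports no verdict.
The state is a dict: "t": time; "q": joint angles; "qd": joint speeds; "joint_efforts": joint torques, N m; "eef_pos": TCP position; "ee_rot": TCP orientation; "force": force on the tool from outside, world axes, zero at the start; "moment": the same for the moment, N m; "width": finger opening in m.
Only numpy, scipy, OpenCV 4.12 (cv2) and the standard library are available. Lean on these libraries where they do the work, as an engineer would, in place of code of your own. Each camera call takes 0.05 s, during which the arm holds its last target.

## Working session

There is one attempt and no reset: what is moved stays moved. The work goes in short steps, Python scripts to look and compute and a shell command to move; the robot and the scene stay as the last step left them, time stands still between calls to the robot, and variables do not carry over. Pictures are saved under pics/ and viewed, and the job is handed in when it is done.

```bash
mkdir -p pics; ls; cat > h.py <<'E'
import numpy as np, cv2
from station import arm
def cap(n,f):
    s=arm.get_state(); d=arm.grab_frame(n)
    cv2.imwrite('pics/'+f+'.png',cv2.cvtColor(d['img'],cv2.COLOR_RGB2BGR))
    np.savez('pics/'+f+'.npz',**{k:v for k,v in d.items()},pos=s['eef_pos'],rot=s['ee_rot'])
    return d,s
def cloud(d):
    z=d['range_z'];v,u=np.mgrid[:480,:640]
    P=np.stack([(u-d['cx'])/d['fx']*z,-(v-d['cy'])/d['fy']*z,-z],-1)
    T=np.linalg.inv(d['extrinsics'])
    return P@T[:3,:3].T+T[:3,3]
E
python3 - <<'E'
from h import *
s=arm.get_state();print({k:np.round(v,3) for k,v in s.items()})
for n in('scene','top'):
    d,s=cap(n,n+'0');print(n,[x for x in d if x not in('img','range_z')],d['fx'])
E
```

```text
pics
{'t': np.float64(0.0), 'q': array([-0.895,  0.359,  0.011, -0.   , -1.224, -0.288]), 'qd': array([ 0.001, -0.   ,  0.   , -0.003,  0.   ,  0.001]), 'joint_efforts': array([-0.0000e+00, -5.8272e+01,  2.9303e+01,  6.9970e+00,  7.0000e-03,
       -0.0000e+00]), 'eef_pos': array([ 0.255, -0.624,  0.226]), 'ee_rot': array([ 3.14 , -0.   , -2.754]), 'force': array([-0.19 , -0.38 ,  0.101]), 'moment': array([ 0.008, -0.011,  0.076]), 'width': np.float64(0.087)}
scene ['fx', 'fy', 'cx', 'cy', 'extrinsics'] 497.96732757174595
top ['fx', 'fy', 'cx', 'cy', 'extrinsics'] 572.1901555110529
```

View pics/scene0.png

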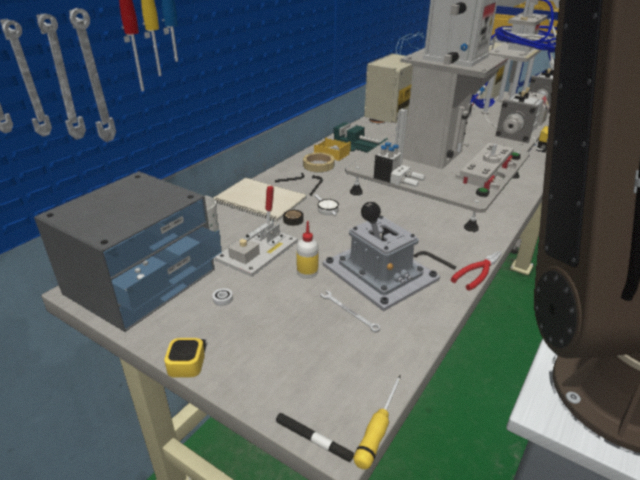

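View pics/top0.png

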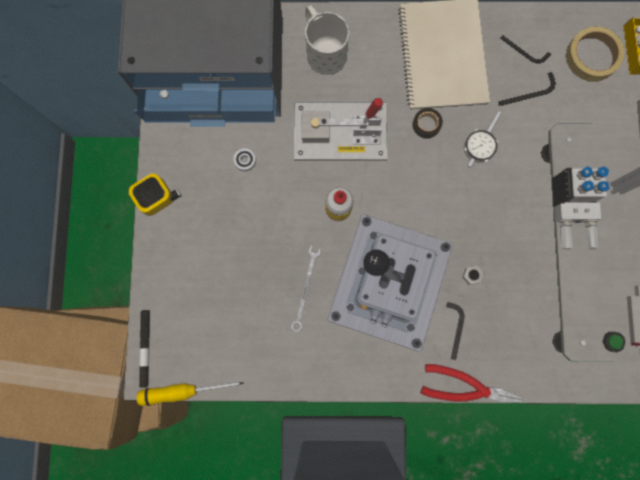

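The top view shows the unit at about (390,282), with the plate corners near (367,220), (447,246), (417,344) and (335,316). The knob is at (375,262), leaning left in the neutral channel. The bottle is at (339,203), the nut at (473,275) and the hex key at (456,330).

```bash
python3 - <<'E'
from h import *
d=np.load('pics/top0.npz');W=cloud(d);img=d['img']
for n,(u,v) in dict(knob=(375,262),gate=(396,292),c1=(370,224),c2=(444,248),c3=(414,340),c4=(340,313),bottle=(340,197),nut=(466,275),key=(457,340),tower=(620,180),bench=(300,200)).items():
    print(n,W[v,u].round(4))
print(np.linalg.inv(d['extrinsics']).round(3))
# gate plate points z~.105
m=(abs(W[...,2]-.105)<.004); v,u=np.nonzero(m); k=(u>330)&(u<450)&(v>220)&(v<345)
pts=np.stack([u[k],v[k]],1).astype(np.int32); P=W[v[k],u[k]]
r=cv2.minAreaRect((P[:,:2]*1000).astype(np.float32)); print('gate',r,k.sum(),P[:,2].mean())
m=(abs(W[...,2]-.012)<.004); v,u=np.nonzero(m); k=(u>325)&(u<455)&(v>212)&(v<350)
P=W[v[k],u[k]]
r=cv2.minAreaRect((P[:,:2]*1000).astype(np.float32)); print('plate',r,k.sum(),P[:,2].mean())
# knob sphere fit
for nm,box in (('top0',(355,395,245,280)),('scene0',(358,385,198,225))):
    d=np.load(f'pics/{nm}.npz');W=cloud(d);img=d['img']
    S=W[box[2]:box[3],box[0]:box[1]].reshape(-1,3);c=img[box[2]:box[3],box[0]:box[1]].reshape(-1,3)
    k=(S[:,2]>.15)&(S[:,2]<.2)&(c.max(1)<90);S=S[k]
    from scipy.optimize import least_squares
    f=least_squares(lambda c:np.linalg.norm(S-c,axis=1)-.02,S.mean(0)-[0,0,.01],loss='soft_l1',f_scale=.001)
    print(nm,len(S),f.x.round(4),abs(f.fun).mean())
im=cv2.imread('pics/top0.png')[200:360,310:490];cv2.imwrite('pics/topz.png',cv2.resize(im,None,fx=4,fy=4,interpolation=2)[:600,:])
E
```

```text
knob [ 0.5155 -0.0223  0.1865]
gate [ 0.4779 -0.0621  0.1036]
c1 [ 0.6054 -0.0289  0.0096]
c2 [ 0.5616 -0.158   0.0167]
c3 [ 0.402  -0.1017  0.019 ]
c4 [0.4473 0.0247 0.0123]
bottle [0.6308 0.027  0.1098]
nut [ 0.5145 -0.1956  0.0138]
key [ 0.4024 -0.1773  0.0087]
tower [ 0.6613 -0.4281  0.1072]
bench [ 6.513e-01  9.730e-02 -3.000e-04]
[[ 0.006  0.986 -0.165  0.414]
 [-1.     0.004 -0.013  0.047]
 [-0.013  0.165  0.986  1.016]
 [ 0.     0.     0.     1.   ]]
gate ((502.66986083984375, -63.23181915283203), (98.77204132080078, 118.88591766357422), 71.59959411621094) 2920 0.10440977285271003
plate ((505.65081787109375, -62.04728698730469), (238.11473083496094, 223.69003295898438), 0.02751663327217102) 4626 0.011494394942547288
top0 529 [ 0.5168 -0.0251  0.1692] 0.0007646947423124661
scene0 289 [ 0.5166 -0.0248  0.1686] 0.0009534892019533648
```

View pics/topz.png

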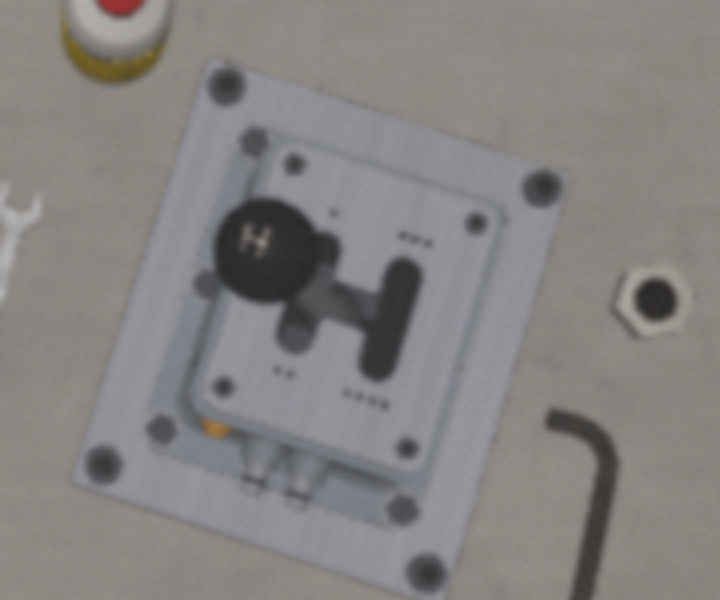

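Two cameras agree on the knob at (0.5167, -0.025, 0.169). That matches a gate centre near (0.503, -0.065) and a yaw of about -0.32, with the lever at select ≈ -0.35. Next I check what stands along the approach and how high it is.

```bash
python3 - <<'E'
from h import *
A=[]
for n in('top0','scene0'):
    d=np.load(f'pics/{n}.npz');W=cloud(d)[d['range_z']>0];A.append(W)
    print(n)
    for y0 in np.arange(-.8,.2,.1):
        r=[]
        for x0 in np.arange(.2,.85,.1):
            k=(W[:,0]>x0)&(W[:,0]<x0+.1)&(W[:,1]>y0)&(W[:,1]<y0+.1)
            r.append('%6.3f(%4d)'%(W[k,2].max() if k.any() else -1,k.sum()))
        print('%.1f'%y0,r)
yaw=-.32;c=np.array([.5033,-.0648]);x=np.array([np.cos(yaw),np.sin(yaw)]);y=np.array([-x[1],x[0]])
T=np.load('pics/top0.npz');W=cloud(T)
k=(W[...,2]>.02)&(W[...,2]<.14)&(W[...,0]>.58)&(W[...,0]<.7)&(W[...,1]>-.005)&(W[...,1]<.08)
B=W[k][:,:2];print('bottle',B.min(0),B.max(0),((B.mean(0)-c)@np.stack([x,y],1)))
E
```

```text
top0
-0.8 ['-0.790(  55)', '-1.000(   0)', '-1.000(   0)', '-1.000(   0)', '-1.000(   0)', '-1.000(   0)', '-1.000(   0)']
-0.7 ['-0.788(  40)', '-1.000(   0)', '-1.000(   0)', '-1.000(   0)', '-1.000(   0)', '-1.000(   0)', '-1.000(   0)']
-0.6 ['-0.792(  52)', '-1.000(   0)', '-1.000(   0)', '-1.000(   0)', '-1.000(   0)', ' 0.000(   9)', ' 0.038( 906)']
-0.5 [' 0.002( 157)', ' 0.103(2680)', ' 0.121(2235)', ' 0.084(2443)', ' 0.170(2125)', ' 0.213(1986)', ' 0.028(2903)']
-0.4 [' 0.004( 170)', ' 0.091(3865)', ' 0.091(4704)', ' 0.108(4585)', ' 0.167(4603)', ' 0.082(3376)', ' 0.014(2697)']
-0.3 [' 0.002( 119)', ' 0.018(3418)', ' 0.012(3256)', ' 0.021(3081)', ' 0.006(2968)', ' 0.024(2829)', ' 0.017(2735)']
-0.2 [' 0.003( 154)', ' 0.022(3441)', ' 0.108(2979)', ' 0.112(2716)', ' 0.007(2975)', ' 0.022(2864)', ' 0.022(2823)']
-0.1 [' 0.003( 166)', ' 0.021(3403)', ' 0.181(3807)', ' 0.192(3260)', ' 0.023(2888)', ' 0.148(3146)', ' 0.020(2337)']
-0.0 [' 0.002( 164)', ' 0.005(3395)', ' 0.032(3275)', ' 0.025(3100)', ' 0.135(2925)', ' 0.064(3168)', ' 0.094(2933)']
0.1 [' 0.002( 149)', ' 0.019(3399
[... 648 characters left out ...]
 ' 0.079( 940)', ' 0.010( 518)']
-0.3 [' 0.009( 796)', ' 0.017(1836)', ' 0.003(1540)', ' 0.003( 285)', ' 0.002( 330)', ' 0.021( 663)', ' 0.015( 580)']
-0.2 [' 0.008( 192)', ' 0.021(1648)', ' 0.106(1262)', ' 0.109( 153)', ' 0.003( 595)', ' 0.022( 813)', ' 0.021( 661)']
-0.1 [' 0.577(1569)', ' 0.021(1592)', ' 0.181(2881)', ' 0.191(2038)', ' 0.022( 566)', ' 0.147(1070)', ' 0.019( 508)']
-0.0 [' 0.584(4250)', ' 0.003(1871)', ' 0.099(1916)', ' 0.023(1554)', ' 0.134(1998)', ' 0.061(2205)', ' 0.092(1168)']
0.1 [' 0.001( 371)', ' 0.016(2328)', ' 0.008(2054)', ' 0.003(1760)', ' 0.003(1547)', ' 0.120(2061)', ' 0.188(2952)']
bottle [0.61044541 0.00526856] [0.65555308 0.05163344] [0.08850604 0.12795974]
```

```bash
cat >> h.py <<'E'
from scipy.spatial.transform import Rotation as Ro
YAW=-.32;C=np.array([.5033,-.0648]);XU=np.array([np.cos(YAW),np.sin(YAW)]);YU=np.array([-XU[1],XU[0]])
def uw(a,b,z): return np.r_[C+a*XU+b*YU,z]
def sh(p,yaw):
    s=arm.get_state();R=Ro.from_euler('xyz',s['ee_rot'])
    t=R.inv().apply(np.array(p)-s['eef_pos'])/.3
    r=(R.inv()*Ro.from_euler('xyz',[np.pi,0,yaw])).as_rotvec()/np.radians(60)
    print('from',s['eef_pos'].round(4),'to',np.round(p,4),'shares',t.round(4),r.round(4),'rows>=',(np.linalg.norm(t)*6).round(1),(np.linalg.norm(r)*60/8.59).round(1))
def st():
    s=arm.get_state();p=s['eef_pos'];d=p[:2]-C
    print('t%.2f'%s['t'],'unit',(d@XU).round(4),(d@YU).round(4),'z',p[2].round(4),'rot',s['ee_rot'].round(4),'F',s['force'].round(2),'Fu',(s['force'][:2]@XU).round(2),(s['force'][:2]@YU).round(2),'w',s['width'].round(4))
E
python3 - <<'E'
from h import *
W=cloud(np.load('pics/scene0.npz'));W=W[np.load('pics/scene0.npz')['range_z']>0]
k=(W[:,2]>.2)&(W[:,1]<-.3)&(W[:,1]>-.75)&(W[:,0]>.2)&(W[:,0]<.8)
print(np.percentile(W[k],[0.2,1,50,99],axis=0))
sh([.31,-.28,.28],-2.754)
E
```

```text
[[ 0.4705052  -0.65037814  0.20091919]
 [ 0.47235139 -0.63188216  0.20452706]
 [ 0.59188936 -0.49084616  0.33973104]
 [ 0.74972715 -0.40580744  0.49449035]]
from [ 0.255  -0.6245  0.2257] to [ 0.31 -0.28  0.28] shares [-0.6037  0.9941 -0.1796] [ 0.0014 -0.0001  0.0001] rows>= 7.1 0.0
```

```bash
python3 -m inch '1 0 0 -0.18 0 0 0; 1 -0.1 0.16 -0.18 0 0 0; 1 -0.2 0.32 -0.18 0 0 0; 1 -0.3 0.48 -0.18 0 0 0; 1 -0.4 0.64 -0.18 0 0 0; 1 -0.5 0.82 -0.18 0 0 0; 1 -0.6 0.99 -0.18 0 0 0; 1 -0.6 0.99 -0.18 0 0 0; 1 -0.6 0.99 -0.18 0 0 0; 1 -0.6 0.99 -0.18 0 0 0' 20; python3 - <<'E'
from h import *
st(); sh(uw(-.008,.115,.28),-.32-np.pi/2)
E
```

```text
t: 1.1
eef_pos: [0.31, -0.2808, 0.281]
ee_rot: [-3.141, 0.001, -2.75]
force: [0.7, -0.0, 0.1]
width: 0.0135Traceback (most recent call last):
  File "<stdin>", line 2, in <module>
  File "h.py", line 23, in st
    print('t%.2f'%s['t'],'unit',(d@XU).round(4),(d@YU).round(4),'z',p[2].round(4),'rot',s['ee_rot'].round(4),'F',s['force'].round(2),'Fu',(s['force'][:2]@XU).round(2),(s['force'][:2]@YU).round(2),'w',s['width'].round(4))
                                                                                                                                                                                                        ^^^^^^^^^^^^^^^^
AttributeError: 'float' object has no attribute 'round'
```

```bash
sed -i "s/s\['width'\].round(4)/round(float(s['width']),4)/" h.py; python3 - <<'E'
from h import *
st(); sh(uw(-.008,.115,.28),-.32-np.pi/2)
E
```

```text
t1.10 unit -0.1155 -0.2658 z 0.281 rot [-3.1408e+00  1.0000e-03 -2.7501e+00] F [ 0.7  -0.01  0.15] Fu 0.67 0.21 w 0.0135
from [ 0.31   -0.2808  0.281 ] to [0.5319 0.0469 0.28  ] shares [-1.1004  0.7273  0.0037] [-1.100e-03  6.000e-04 -8.205e-01] rows>= 7.9 5.7
```

```bash
python3 -m inch '1 -0.13 0.08 0 0 0 -0.1; 1 -0.26 0.17 0 0 0 -0.2; 1 -0.4 0.26 0 0 0 -0.3; 1 -0.53 0.35 0 0 0 -0.42; 1 -0.66 0.44 0 0 0 -0.54; 1 -0.79 0.53 0 0 0 -0.68; 1 -0.9 0.62 0 0 0 -0.82; 1 -0.98 0.7 0 0 0 -0.82; 1 -0.98 0.72 0 0 0 -0.82; 1 -0.98 0.72 0 0 0 -0.82'; python3 - <<'E'
from h import *
st(); sh(uw(-.008,.115,.15),-.32-np.pi/2); cap('wrist','w1');cap('scene','s1')
E
```

```text
t: 2.1
eef_pos: [0.5003, 0.0289, 0.2795]
ee_rot: [3.14, -0.002, -1.896]
force: [-0.9, -1.0, 0.1]
width: 0.0002
t2.10 unit -0.0323 0.088 z 0.2795 rot [ 3.1399e+00 -1.6000e-03 -1.8957e+00] F [-0.92 -1.01  0.11] Fu -0.56 -1.25 w 0.0002
from [0.5003 0.0289 0.2795] to [0.5319 0.0469 0.15  ] shares [-0.0911 -0.0814  0.4315] [ 0.0016 -0.0015 -0.0047] rows>= 2.7 0.0
```

```bash
python3 - <<'E'
import cv2
a=cv2.imread('pics/w1.png');b=cv2.imread('pics/s1.png')[120:300,260:500]
cv2.imwrite('pics/w1s.png',a);cv2.imwrite('pics/s1z.png',cv2.resize(b,None,fx=3.3,fy=3.3,interpolation=2))
E
```

```text
(no output)
```

View pics/w1.png

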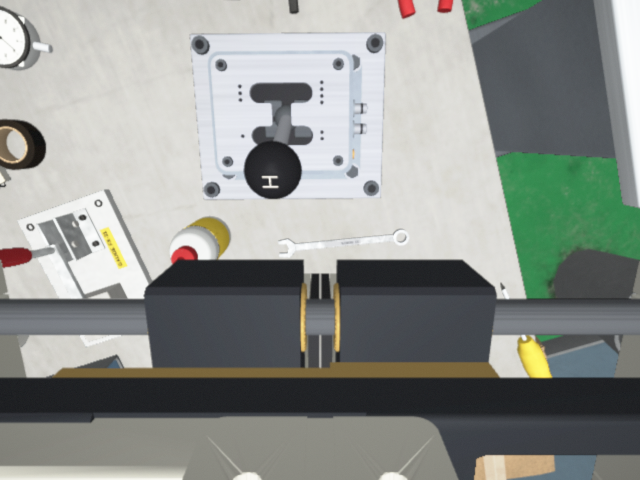

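View pics/s1z.png

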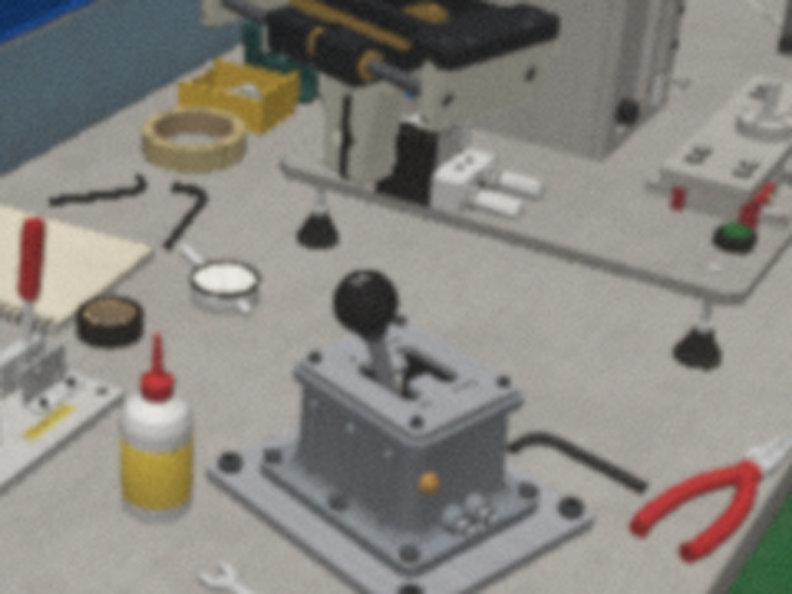

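The wrist view shows the knob at (272,170), leaning left in the neutral channel. The closed fingers are to its left, and the bottle is clear of the path. The tool's +x is unit right and its -y is unit forward. I'll descend beside the knob, offset so that only one finger touches it.

```bash
python3 -m inch '1 -0.04 -0.074 0.1 0 0 -0.005; 1 -0.04 -0.074 0.2 0 0 -0.005; 1 -0.04 -0.074 0.3 0 0 -0.005; 1 -0.04 -0.074 0.38 0 0 -0.005; 1 -0.04 -0.074 0.43 0 0 -0.005; 1 -0.04 -0.074 0.43 0 0 -0.005'; python3 - <<'E'
from h import *
st(); cap('wrist','w2');cap('scene','s2')
b=cv2.imread('pics/s2.png')[120:300,260:500]
cv2.imwrite('pics/s2z.png',cv2.resize(b,None,fx=3.3,fy=3.3,interpolation=2))
E
```

```text
t: 2.8
eef_pos: [0.5234, 0.0316, 0.1497]
ee_rot: [3.138, -0.002, -1.892]
force: [0.3, 0.4, 1.2]
width: 0.0004
t2.80 unit -0.0113 0.0978 z 0.1497 rot [ 3.1385e+00 -2.4000e-03 -1.8923e+00] F [0.35 0.35 1.17] Fu 0.22 0.44 w 0.0004
```

View pics/s2z.png

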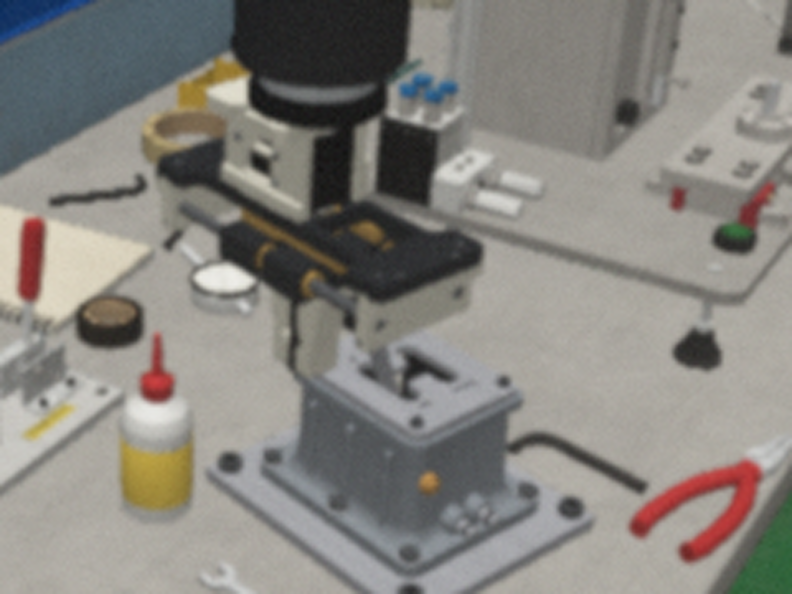

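View pics/w2.png

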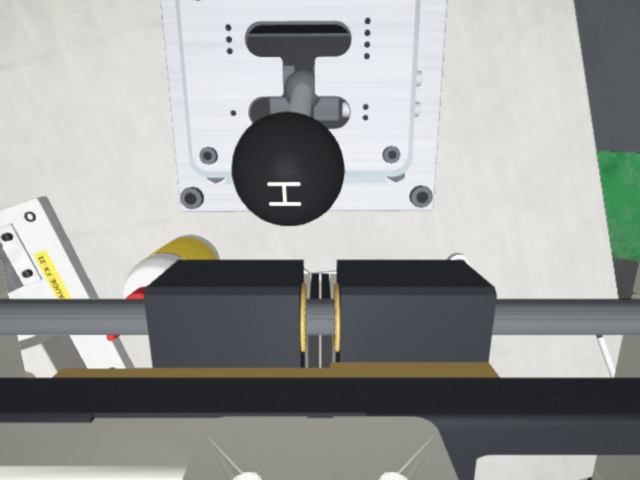

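```bash
python3 -m inch '1 0.04 0 0 0 0 0; 1 0.06 0 0 0 0 0; 1 0.075 0 0 0 0 0; 1 0.09 0 0 0 0 0; 1 0.105 0 0 0 0 0; 1 0.12 0 0 0 0 0; 1 0.14 0 0 0 0 0; 1 0.16 0 0 0 0 0'; python3 - <<'E'
from h import *
st(); cap('wrist','w3')
E
```

```text
t: 3.7
eef_pos: [0.51, -0.0122, 0.1518]
ee_rot: [-3.141, 0.0, -1.889]
force: [0.7, 3.8, 2.5]
width: 0.0002
t3.70 unit -0.0102 0.0521 z 0.1518 rot [-3.1411e+00  3.0000e-04 -1.8894e+00] F [0.7  3.82 2.51] Fu -0.54 3.85 w 0.0002
```

View pics/w3.png

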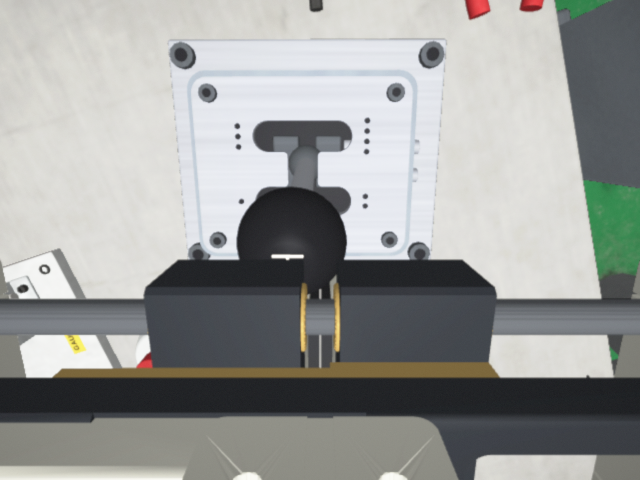

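Contact is made, with 3.9 N of reaction toward the left. The stem is leaving the left side along the crossways channel, with no fore-aft shift. I'll carry on to the right.

```bash
python3 -m inch '1 0.02 0 0 0 0 0; 1 0.04 0 0 0 0 0; 1 0.06 0 0 0 0 0; 1 0.08 0 0 0 0 0; 1 0.1 0 0 0 0 0; 1 0.12 0 0 0 0 0; 1 0.14 0 0 0 0 0; 1 0.155 0 0 0 0 0; 1 0.17 0 0 0 0 0; 1 0.18 0 0 0 0 0; 1 0.18 0 0 0 0 0'; python3 - <<'E'
from h import *
st(); cap('wrist','w4')
E
```

```text
t: 4.85
eef_pos: [0.4925, -0.0636, 0.1513]
ee_rot: [3.141, -0.0, -1.89]
force: [-0.4, 1.4, -0.3]
width: 0.0005
t4.85 unit -0.0106 -0.0023 z 0.1513 rot [ 3.1409e+00 -4.0000e-04 -1.8903e+00] F [-0.38  1.41 -0.26] Fu -0.8 1.22 w 0.0005
```

View pics/w4.png

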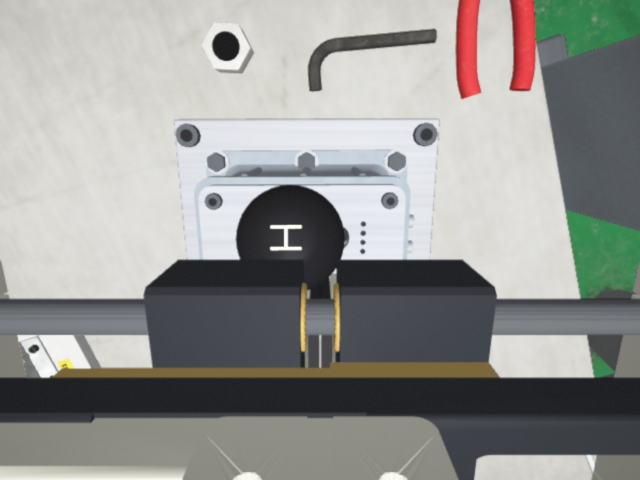

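```bash
python3 -m inch '1 0.01 0 0 0 0 0; 1 0.02 0 0 0 0 0; 1 0.028 0 0 0 0 0; 1 0.034 0 0 0 0 0; 1 0.034 0 0 0 0 0'; python3 -c "
from h import *
st()"; python3 -m inch '1 0.007 0 0 0 0 0; 1 0.007 0 0 0 0 0';python3 -c "
from h import *
st()"
```

```text
t: 5.4
eef_pos: [0.4898, -0.0726, 0.1513]
ee_rot: [-3.142, 0.001, -1.89]
force: [0.9, 4.7, -3.1]
width: 0.0006
t5.40 unit -0.0104 -0.0116 z 0.1513 rot [-3.1415e+00  1.1000e-03 -1.8901e+00] F [ 0.87  4.65 -3.11] Fu -0.64 4.69 w 0.0006
t: 5.6
eef_pos: [0.4896, -0.0736, 0.1512]
ee_rot: [-3.141, 0.003, -1.89]
force: [3.1, 9.4, -4.6]
width: 0.0003
t5.60 unit -0.0102 -0.0127 z 0.1512 rot [-3.1411e+00  2.7000e-03 -1.8901e+00] F [ 3.1   9.42 -4.63] Fu -0.02 9.91 w 0.0003
```

The reaction rose to 9.9 N with almost no further motion, and the tip is where the right stop should be. I'll back off, rise, and check by camera.

```bash
python3 -m inch '1 -0.04 0 0 0 0 0; 1 -0.1 0 0 0 0 0; 1 -0.15 0 -0.05 0 0 0; 1 -0.15 0 -0.2 0 0 0; 1 -0.15 0.1 -0.34 0 0 0; 1 -0.15 0.2 -0.34 0 0 0; 1 -0.15 0.2 -0.34 0 0 0';python3 - <<'E'
from h import *
from scipy.optimize import least_squares
st(); d,s=cap('wrist','w5'); dt,_=cap('top','t5'); cap('scene','s5')
# wrist cloud
z=d['range_z'];v,u=np.mgrid[:480,:640]
P=np.stack([(u-d['cx'])/d['fx']*z,-(v-d['cy'])/d['fy']*z,-z],-1).reshape(-1,3)
T=d['tool_from_camera'];P=P@T[:3,:3].T+T[:3,3]
P=Ro.from_euler('xyz',s['ee_rot']).apply(P)+s['eef_pos']
def fit(S,c):
    k=(S[:,2]>.155)&(S[:,2]<.2)&(c.max(1)<90)&(np.linalg.norm(S[:,:2]-uw(0,-.043,0)[:2],axis=1)<.035);S=S[k]
    if len(S)<30: print('few',len(S));return
    f=least_squares(lambda c:np.linalg.norm(S-c,axis=1)-.02,S.mean(0)-[0,0,.01],loss='soft_l1',f_scale=.001)
    q=f.x[:2]-C;print(len(S),'knob',f.x.round(4),'unit',(q@XU).round(4),(q@YU).round(4),abs(f.fun).mean())
fit(P,d['img'].reshape(-1,3))
fit(cloud(dt).reshape(-1,3),dt['img'].reshape(-1,3))
ds=np.load('pics/s5.npz');fit(cloud(ds).reshape(-1,3),ds['img'].reshape(-1,3))
E
```

```text
t: 6.3
eef_pos: [0.4444, -0.0129, 0.2556]
ee_rot: [-3.139, 0.002, -1.889]
force: [0.5, 1.2, 0.2]
width: 0.0002
t6.30 unit -0.0722 0.0307 z 0.2556 rot [-3.1389e+00  2.2000e-03 -1.8892e+00] F [0.5  1.2  0.19] Fu 0.1 1.29 w 0.0002
3294 knob [ 0.4906 -0.1069  0.1683] unit 0.0012 -0.044 0.0004309413824432566
few 0
265 knob [ 0.4907 -0.1053  0.1682] unit 0.0007 -0.0424 0.0010870303840656663
```

View pics/w5.png

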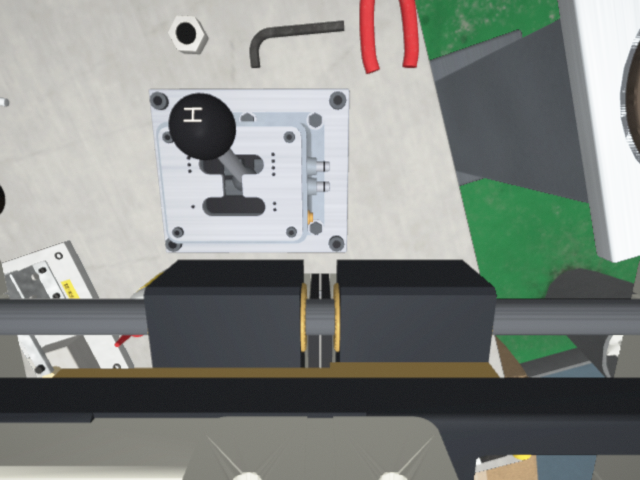

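The lever is at the right stop and still in neutral: knob at unit (0.001, -0.043), z 0.168, agreed by two cameras. I'll go behind it.

```bash
python3 -m inch '1 0.12 0 0 0 0 0; 1 0.24 0 0.03 0 0 0; 1 0.245 0 0.15 0 0 0; 1 0.245 0 0.28 0 0 0; 1 0.245 0 0.36 0 0 0; 1 0.245 0 0.36 0 0 0';python3 -c "
from h import *
st()"; python3 -m inch '1 0 -0.05 0 0 0 0; 1 0 -0.07 0 0 0 0; 1 0 -0.09 0 0 0 0; 1 0 -0.11 0 0 0 0; 1 0 -0.13 0 0 0 0; 1 0 -0.15 0 0 0 0';python3 -c "
from h import *
st();cap('wrist','w6')"
```

```text
t: 7.05
eef_pos: [0.421, -0.0841, 0.1421]
ee_rot: [3.135, -0.004, -1.891]
force: [-0.6, -0.8, 1.4]
width: 0.0005
t7.05 unit -0.0721 -0.0442 z 0.1421 rot [ 3.1347 -0.0042 -1.8912] F [-0.63 -0.76  1.41] Fu -0.36 -0.92 w 0.0005
t: 7.65
eef_pos: [0.4656, -0.0976, 0.1461]
ee_rot: [3.141, -0.0, -1.89]
force: [-4.6, 1.3, 6.2]
width: 0.0002
t7.65 unit -0.0254 -0.043 z 0.1461 rot [ 3.1408e+00 -4.0000e-04 -1.8899e+00] F [-4.56  1.33  6.2 ] Fu -4.75 -0.18 w 0.0002
```

View pics/w6.png

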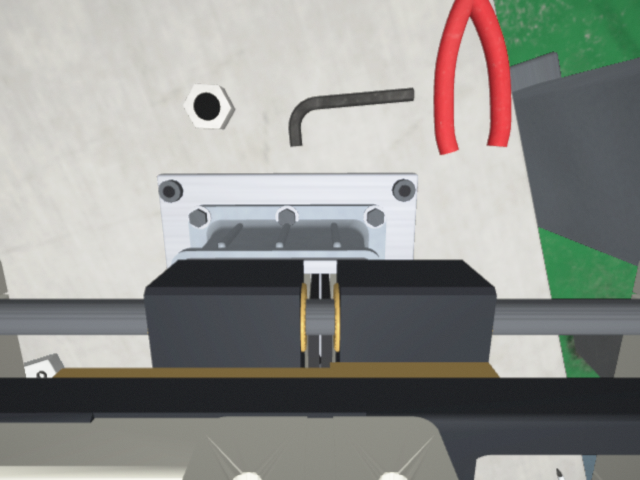

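```bash
python3 -m inch '1 0 -0.015 0 0 0 0; 1 0 -0.03 0 0 0 0; 1 0 -0.045 0 0 0 0; 1 0 -0.06 0 0 0 0; 1 0 -0.07 0 0 0 0; 1 0 -0.075 0 0 0 0; 1 0 -0.075 0 0 0 0';python3 -c "
from h import *
st()"
```

```text
t: 8.4
eef_pos: [0.4874, -0.1043, 0.1453]
ee_rot: [3.141, 0.0, -1.89]
force: [-2.6, 1.2, -0.2]
width: 0.0006
t8.40 unit -0.0027 -0.0425 z 0.1453 rot [ 3.1414  0.     -1.89  ] F [-2.56  1.2  -0.17] Fu -2.8 0.33 w 0.0006
```

```bash
python3 -m inch '1 0 -0.008 0 0 0 0; 1 0 -0.014 0 0 0 0; 1 0 -0.014 0 0 0 0';python3 -c "
from h import *
st()";  python3 -m inch '1 0 -0.006 0 0 0 0; 1 0 -0.006 0 0 0 0';python3 -c "
from h import *
st()"
```

```text
t: 8.7
eef_pos: [0.4911, -0.1056, 0.1451]
ee_rot: [3.141, -0.0, -1.89]
force: [-2.6, 2.2, -2.6]
width: 0.0006
t8.70 unit 0.0012 -0.0425 z 0.1451 rot [ 3.1408 -0.     -1.89  ] F [-2.63  2.16 -2.55] Fu -3.17 1.23 w 0.0006
t: 8.9
eef_pos: [0.4929, -0.1063, 0.1453]
ee_rot: [3.141, -0.0, -1.89]
force: [-2.5, 1.9, -1.4]
width: 0.0003
t8.90 unit 0.0032 -0.0426 z 0.1453 rot [ 3.1412e+00 -2.0000e-04 -1.8899e+00] F [-2.45  1.88 -1.44] Fu -2.92 1.01 w 0.0003
```

```bash
for i in 1 ; do python3 -m inch '1 0 -0.007 0 0 0 0; 1 0 -0.007 0 0 0 0' >/dev/null; python3 -c "
from h import *
st()"; done;  python3 -m inch '1 0 -0.007 0 0 0 0; 1 0 -0.007 0 0 0 0'>/dev/null;python3 -c "
from h import *
st()"; python3 -m inch '1 0 -0.005 0 0 0 0; 1 0 -0.005 0 0 0 0'>/dev/null;python3 -c "
from h import *
st()"
```

```text
t9.10 unit 0.0053 -0.0427 z 0.1454 rot [ 3.1412e+00 -2.0000e-04 -1.8900e+00] F [-2.62  2.58 -2.16] Fu -3.3 1.63 w 0.0003
t9.30 unit 0.0064 -0.0429 z 0.1451 rot [ 3.1393e+00 -4.0000e-04 -1.8902e+00] F [-6.68  4.73 -1.05] Fu -7.83 2.39 w 0.0001
t9.50 unit 0.0069 -0.043 z 0.145 rot [ 3.1378e+00 -7.0000e-04 -1.8903e+00] F [-8.19  6.01  1.23] Fu -9.66 3.13 w 0.0004
```

```bash
python3 -m inch '1 0 -0.007 0 0 0 0; 1 0 -0.007 0 0 0 0'>/dev/null;python3 -c "
from h import *
st()"; python3 -m inch '1 0 0.04 0 0 0 0; 1 0 0.12 0 0 0 0; 1 0 0.24 0 0 0 0; 1 0 0.24 -0.15 0 0 0; 1 -0.12 0.24 -0.3 0 0 0; 1 -0.25 0.24 -0.36 0 0 0; 1 -0.25 0.24 -0.36 0 0 0';python3 - <<'E'
from h import *
from scipy.optimize import least_squares
st(); d,s=cap('wrist','w7'); ds,_=cap('scene','s7')
z=d['range_z'];v,u=np.mgrid[:480,:640]
P=np.stack([(u-d['cx'])/d['fx']*z,-(v-d['cy'])/d['fy']*z,-z],-1).reshape(-1,3)
T=d['tool_from_camera'];P=P@T[:3,:3].T+T[:3,3]
P=Ro.from_euler('xyz',s['ee_rot']).apply(P)+s['eef_pos']
def fit(S,c):
    k=(S[:,2]>.145)&(S[:,2]<.2)&(c.max(1)<90)&(np.linalg.norm(S[:,:2]-uw(.043,-.04,0)[:2],axis=1)<.035);S=S[k]
    f=least_squares(lambda c:np.linalg.norm(S-c,axis=1)-.02,S.mean(0)-[0,0,.01],loss='soft_l1',f_scale=.001)
    q=f.x[:2]-C;a,b=q@XU,q@YU;sf=np.arcsin(a/.125);print(len(S),'knob',f.x.round(4),'unit',a.round(4),b.round(4),abs(f.fun).mean(),'shift',sf,'select',np.arcsin(-b/.125/np.cos(sf)))
fit(P,d['img'].reshape(-1,3)); fit(cloud(ds).reshape(-1,3),ds['img'].reshape(-1,3))
b=cv2.imread('pics/s7.png')[120:300,260:500]
cv2.imwrite('pics/s7z.png',cv2.resize(b,None,fx=3.3,fy=3.3,interpolation=2))
E
```

```text
t9.70 unit 0.0077 -0.0432 z 0.1448 rot [ 3.1354e+00 -1.0000e-03 -1.8905e+00] F [-14.26   9.4    5.26] Fu -16.49 4.43 w 0.0001
t: 10.4
eef_pos: [0.4601, -0.0115, 0.2587]
ee_rot: [-3.131, 0.006, -1.887]
force: [0.2, 0.0, -0.3]
width: 0.0006
t10.40 unit -0.0578 0.037 z 0.2587 rot [-3.1313  0.0057 -1.8866] F [ 0.2   0.05 -0.32] Fu 0.17 0.11 w 0.0006
3227 knob [ 0.5316 -0.1173  0.161 ] unit 0.0434 -0.0409 0.0004967125507949267 shift 0.3546138857545336 select 0.35632393706809823
269 knob [ 0.5314 -0.1153  0.1604] unit 0.0426 -0.0391 0.0011474018265355728 shift 0.3476797225658453 select 0.33901122412620843
```

View pics/w7.png

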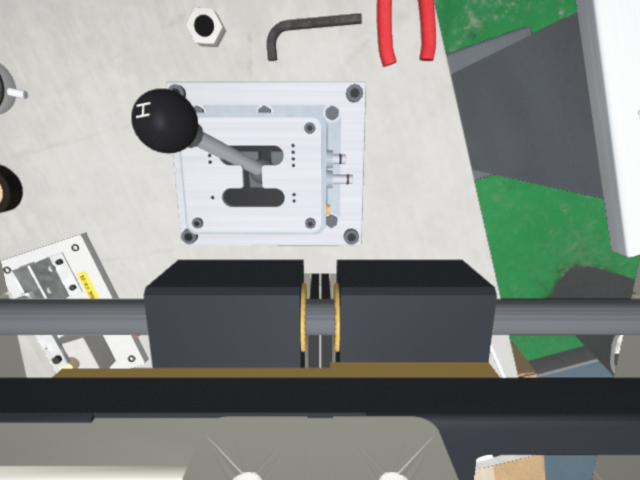

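View pics/s7z.png

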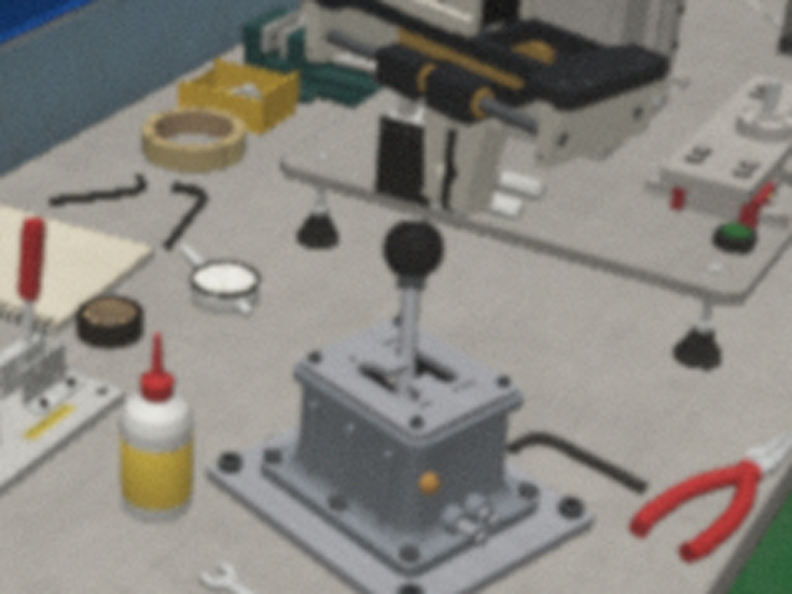

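The knob is at unit (0.043, -0.040), z 0.161, which gives shift ≈ 0.35 and select ≈ 0.35. The stem sits in the three-dot slot, and the left rail at (345,180) sticks out further than the right one. The bystanders look unmoved and the hand is clear, so I'm handing in.

```bash
python3 -m inch '1 0 0 0 0 0 0; 1 0 0 0 0 0 0'; python3 -c "
from h import *
st();arm.job_done()"
```

```text
t: 10.7
eef_pos: [0.4551, -0.0157, 0.253]
ee_rot: [3.141, -0.001, -1.891]
force: [-0.3, -0.1, -0.8]
width: 0.0004
t10.70 unit -0.0612 0.0314 z 0.253 rot [ 3.1411e+00 -7.0000e-04 -1.8908e+00] F [-0.34 -0.13 -0.79] Fu -0.28 -0.23 w 0.0004
the job is handed in; nothing more can be done
```

The lever is fully home in third, the right-hand forward slot, and the job is handed in at 10.7 s with the hand off. I pushed only with the closed fingers. First I moved the knob right along the neutral channel to its stop, where the force rose to about 10 N. Then I went round behind it and pushed it forward to the end of the slot, where the force rose to about 16 N.

**Crossways push:** after backing off I found the knob at about (0.001, -0.043) m in the unit frame. That is fully right and still in neutral, so no other gear was entered.

**Final position:** the wrist and scene cameras put the knob about 43 mm forward and 40 mm right, 0.161 m above the bench. That gives shift about 0.35 and select 0.34–0.36. The two cameras differ by about 2 mm, which is within calibration.

**Other checks:**
- In the wrist picture the stem sits in the three-dot slot and the left rail sticks out further than the right one. I did not measure the rail travel.
- The bottle, hex key and nut look unmoved in the last pictures. The wrench is only partly visible in them, but nothing went near it. I judged these by eye, without measuring.
- The top camera saw no knob points at the mid-way check, probably because the arm was in the way. I used the other two cameras instead.

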